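# Screw the oil filler plug back into the vacuum pump

## Task

The vacuum pump has been topped up: take its oil filler plug from the parts tray, stand it upright in the filler neck, ease it backward (anticlockwise) until the thread start drops, then screw it forward (clockwise) until its flange is fully home on the neck. Hand-tight only: turn it gently, never forcing or cross-threading it, and leave the oil bottle and the other parts in the tray where they are.

Things in the scene. Friction and masses are not known exactly. Their poses are not given: they have to be found in the camera images.
- plug_grip (a point): Middle of the grip bar on top of the loose black filler plug (about 120 g), which stands upright on its nose in the tray. The bar is 56 mm long (this point's x), 12 mm thick (y), 26 mm high (z, up along the plug's axis); the point is 13 mm under the bar's top, 13 mm over the flange's top, 53 mm over the plug's foot.
- plug_seat (a point): Centre of the underside of the plug's flange (60 mm across, 6 mm thick), 34 mm over the foot, 19 mm under plug_grip; axes as plug_grip. Its height over filler_mouth tells the state: about 11 mm lying on the lands, 13 to 14 on a stop, 8 to 10 half in or caught on a slope, 5 to 6.5 dropped into the thread start, 0 fully home.
- plug_thread (a point): On the plug's axis, level with the lower side of its two short threads, one under each end of the bar (+x and -x): 3.2 mm thick, 41 mm across both, 15 mm under the flange. The nose that bears them is 29 mm across and reaches 19 mm lower, its end chamfered by 2 mm.
- plug: The whole plug, 66 mm high: nose, flange, grip bar. Origin at the centre of its foot, axes as plug_grip. The bar held with some 3 mm of play between the fingers can be turned while the plug sinks by its own weight; gripped tight it does not sink by itself.
- filler_mouth (a point): Centre of the rim of the filler neck on top of the pump's oil box, 189 mm over the bench: an upright aluminium tube 55 mm across outside, 44 mm inside, 39 mm high. Axes as the pump's. Fully home, the plug's flange lies on this rim.
- thread_land (a point): On the neck's axis, 4 mm under its rim, level with two flat lands where the thread begins. On them the plug turned forward (clockwise from above) only butts against a blunt stop 2.5 mm high; turned backward, at most 0.4 turn, it runs off their ends and drops 5 mm into the thread start. It may fall straight into the start, or lie on the 60 degree slope behind a stop: then ease it forward a little.
- neck: The neck; origin on its axis at its foot, axes as the pump's. In it an oily right-hand two-start thread, 31 mm across its ribs, 12 mm of travel a turn, clocked at an angle not shown by any pose. From the drop 0.45 to 0.6 turn forward brings the plug home, at under 0.1 N m; on the rim 0.25 to 0.6 N m is tight enough. Over 120 N between plug and pump, about 1 N m, spoils the thread.
- pump: Grey vacuum pump fixed to the bench, 370 mm long (its y), 130 mm wide: boxy oil box at the -y end, top 150 mm high, ribbed motor with black cowl at +y. Origin under its middle on the bench; the filler neck stands at x 0, y -128 mm. 75 to 90 mm from the neck stand a hose port and a filter cap, lower than the neck's rim.
- bottle_center (a point): Middle of the closed white oil bottle with black cap, 68 mm across, 170 mm high (this point 85 mm up), standing on the bench between robot and pump; leave it.
- nut_center (a point): Middle of a brass ring nut, 42 mm across, 18 mm high, lying in the tray with the plug; leave it.
- spanner_grip (a point): On the handle of a steel spanner 150 mm long, lying along one side of the tray; leave it. The tray is 190 x 270 mm, its rim 20 mm high, its floor 3 mm thick.
Things that resemble listed ones, but are neither listed nor needed, are in the scene too. Several things look just like the plug: the one meant starts farthest to the robot's right.

How it is judged (in metres and radians):
On the way, in this order (a step that is already met when the one before it is completed fails the run):
1. the nose of the plug stands in the mouth of the filler neck (z of plug_seat in the frame of filler_mouth below 0.03 m and horizontal distance between plug_seat and filler_mouth below 0.006 m).
2. the plug has dropped into the thread start (z of plug_seat in the frame of filler_mouth below 0.0075 m and angle between plug_seat's own z axis and vertical below 0.09 rad), for 0.1 s.
At the end, for the whole second after the job is handed in: The plug is screwed fully home in the filler neck and let go: its flange within 1 mm of the rim, centred within 3 mm, within 0.04 rad of upright, at rest; the oil bottle, ring nut and spanner within 20 mm of where they stood (z of plug_seat in the frame of filler_mouth below 0.001 m and horizontal distance between plug_seat and filler_mouth below 0.003 m and angle between plug_seat's own z axis and vertical below 0.04 rad and linear speed of plug below 0.01 m/s and distance of each of bottle_center, nut_center, spanner_grip from where it was at the start of the episode below 0.02 m); the robot touches nothing.
It fails at once if the plug is forced or cross-threaded: more than 120 N between plug and pump (contact force between plug and pump above 120 N).
It fails at once if the plug is driven cocked: tilted over 0.12 rad when less than 7 mm from home (z of plug_seat in the frame of filler_mouth between -0.005 and 0.007 m and horizontal distance between plug_seat and filler_mouth below 0.02 m and angle between plug_seat's own z axis and vertical above 0.12 rad).
It fails at once if the oil bottle is moved by more than 20 mm (distance of bottle_center from where it was at the start of the episode above 0.02 m).
It fails at once if the ring nut or the spanner in the tray is moved by more than 20 mm (distance of any of nut_center, spanner_grip from where it was at the start of the episode above 0.02 m).
It also fails if it takes over 72 s, if anything falls off the work surface, if the arm or the gripper's body presses on something with over 40 N, if the wrist force passes 120 N, or if a joint passes its speed limit or range.

## Robot

A 6-joint arm with a two-finger parallel gripper is mounted at the origin on the work surface. World frame = base frame: x ahead of the robot, y to its left, z up, the work surface at z = 0. Lengths are in mm, angles in rad, forces in N, time in s.
With the tool pointing down it reaches from about 350 to 875 mm from the base axis. Payload 4.2 kg.
Tool frame: the origin (TCP) lies at the very end of the fingers, on their centre line; the grasp point (between the pads) lies 19 mm behind it; z points along the fingers, y is the direction in which the jaws open and shut (so a half turn about z gives the same grasp; the last joint's range is limited). The gripper opens to 85 mm and grips with 20 to 120 N. Pads are 22 mm wide; open, the fingers measure 114 mm over their backs; the gripper's body (76 mm by 85 mm) begins 54 mm behind the grasp point. The pads swing forward as they close: fully open they stand 13 mm farther back than shut.
Start: joints at [1.592, 0.385, 0.008, 0, -1.194, -0.259], TCP at [147.197, 607.398, 231.312] pointing down, gripper open.
Joint ranges: [-3.14, 3.14], [-1.21, 2.06], [-1.07, 1.41], [-3.16, 2.05], [-2.99, -0.16], [-3.1, 3.1]. Speed limits (rad/s): [2.79, 2.79, 3.14, 3.14, 3.14, 3.14].

## Interface

Orientations are given as a unit quaternion [x, y, z, w].
In Python, from bench import arm, optics, job gives the robot as it stands.
- The arm moves only by the tool send_rows, never from a script. Its argument "steps" is a list that holds one entry, the list of rows, each a list of 5 numbers: the shift along the tool's x, y, z in cm, then the turn about the tool's z in rad, then the opening, from 0 (shut) to 1 (fully open). A call has 1 to 10 rows; each row shifts and turns the pose as measured when the row begins, along the tool's axes as they then stand; what a row does not reach is not made up. A row lasts 1/12 s, in which the tool goes at most 41.7 mm and 7.16 degrees, less where a joint would pass 70% of its speed; a pose out of reach is approached as far as the arm can. A call with a gripper value outside its range is refused whole. The fingers move at their own pace and stop on an object; the grip force is fixed at half the most. Time passes only in rows, so rows that do not move let the fingers close. It gives the time, the measured TCP pose, the force and the opening at its end, in the units of the state.
- arm.read_state(): the state, without advancing time (a new reading comes with each control period).
- optics.get_image(name): name is "side" or "top"; returns (picture, depth): 400x640x3 uint8, blue, green, red; 400x640 float32, mm along the optical axis (not along the pixel's ray), 0 where there is no reading.
- optics.get_calibration(name): a dict with "K" (3x3 intrinsics, pixels), "rvec" (rotation vector, rad) and "tvec" (3), from world to camera coordinates, as OpenCV has them. Camera axes: x right, y down, z forward; pixel columns grow to the right and rows downward; lengths in mm; the calibration is good to about 2 mm. A picture is of the moment at which its call begins. get_calibration takes no time and is no camera call.
- job.job_done(): hands the job in, once; it reports no verdict.
The state is a dict: "clock": time; "joints": joint angles; "joint_vel": joint speeds; "joint_efforts": joint torques, N m; "position": TCP position; "ee_rot": TCP orientation; "contact_force": force on the tool from outside, world axes, zero at the start; "wrist_torque": the same for the moment, N m; "gripper_width": finger opening in mm.
Only numpy, scipy, OpenCV 4.12 (cv2) and the standard library are available. Lean on these libraries where they do the work, as an engineer would, in place of code of your own. Each camera call takes 0.05 s, during which the arm holds its last target. There are 200 camera calls.

## Working session

There is one attempt and no reset: what is moved stays moved. The work goes in short steps, Python scripts to look and compute and a tool call to move; the robot and the scene stay as the last step left them, time stands still between calls to the robot, and variables do not carry over. Pictures are saved under pics/ and viewed, about 8 in all and at most 12, crops included, and the job is handed in when it is done.

Besides the shell and the picture viewer there is one more tool, called as name([rows], argument=value, ...), one row to a line, values as JSON. send_rows: Moves the arm, as the interface text tells. Its arguments: {"type":"object","properties":{"steps":{"type":"array","items":{"type":"array","items":{"type":"array","items":{"type":"number"}}}}},"required":["steps"]}

```bash
mkdir -p pics; cat > h.py <<'E'
import numpy as np, cv2
from bench import arm, optics, job
def cal(n):
    c=optics.get_calibration(n); R=cv2.Rodrigues(np.array(c["rvec"],float))[0]
    return np.array(c["K"],float),R,np.array(c["tvec"],float).ravel()
def grab(n,tag):
    p,d=optics.get_image(n); cv2.imwrite(f"pics/{tag}.png",p); np.save(f"pics/{tag}.npy",d); return p,d
def cloud(n,d):
    K,R,t=cal(n); v,u=np.mgrid[:d.shape[0],:d.shape[1]]
    c=np.stack([(u-K[0,2])/K[0,0]*d,(v-K[1,2])/K[1,1]*d,d],-1)
    w=(c-t)@R; w[d==0]=np.nan; return w
def proj(n,P):
    K,R,t=cal(n); c=np.atleast_2d(P)@R.T+t; c=c@K.T; return c[:,:2]/c[:,2:]
E
python3 - <<'E'
from h import *
s=arm.read_state(); print(s)
for n in("top","side"):
    p,d=grab(n,n+"0"); K,R,t=cal(n); print(n,K.tolist(),(-R.T@t).round(),R.round(2).tolist())
E
```

```text
{'clock': 0.0, 'joints': array([ 1.59158685e+00,  3.85544635e-01,  6.58984475e-03, -5.69836023e-04,
       -1.19402761e+00, -2.58613558e-01]), 'joint_vel': array([-0.00093763, -0.00131436,  0.0004753 , -0.00070053, -0.0008166 ,
        0.00023882]), 'joint_efforts': array([ 1.13729220e-03, -3.92290092e+01,  1.88399702e+01,  4.18608919e+00,
       -4.67366845e-03,  1.20809611e-05]), 'position': array([147.05889471, 606.81641259, 230.20421586]), 'ee_rot': array([ 9.92925249e-01, -1.18735781e-01, -1.10035399e-04,  1.11926343e-03]), 'contact_force': array([-0.89095023,  0.20604688,  0.17408527]), 'wrist_torque': array([ 0.0278746 , -0.05150435, -0.01031025]), 'gripper_width': 85.22743770898013}
top [[405.9743045745157, 0.0, 319.1245230505418], [0.0, 405.9743045745157, 202.48642783154912], [0.0, 0.0, 1.0]] [ 285.  -26. 1156.] [[-0.0, -1.0, -0.0], [-0.98, 0.01, -0.19], [0.19, 0.0, -0.98]]
side [[421.96101777632316, 0.0, 316.7801596717334], [0.0, 421.96101777632316, 203.7927216403213], [0.0, 0.0, 1.0]] [ 354. -801.  744.] [[0.99, -0.15, -0.0], [-0.09, -0.6, -0.79], [0.11, 0.78, -0.61]]
```

View pics/top0.png

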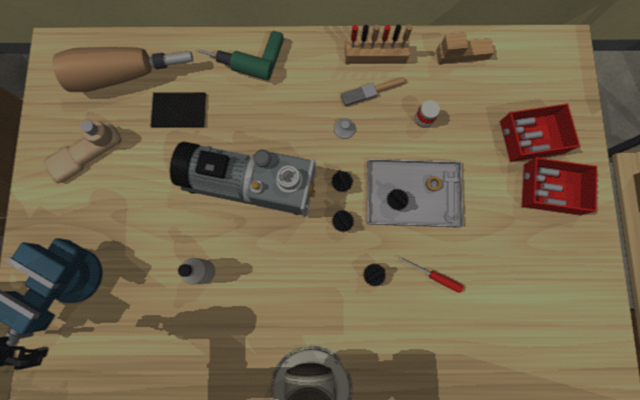

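View pics/side0.png

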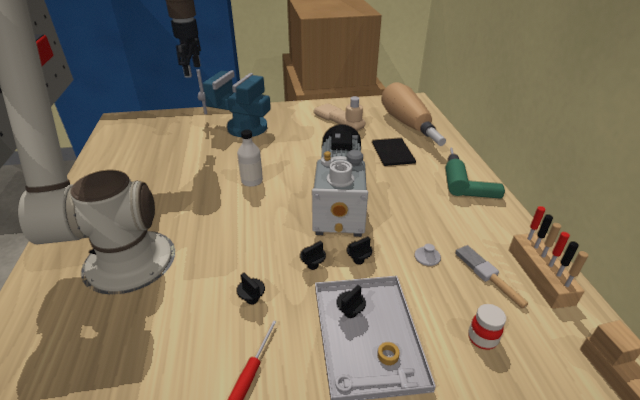

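The top view has four plug look-alikes, at (342,181), (343,221), (374,274) and (398,200). Image right is -y, the robot's right, so (398,200) is the farthest right. It's also the only one in the tray, so it's the one meant. I'll confirm this in a crop and measure.

```bash
python3 - <<'E'
from h import *
cv=[]
for n,(u,v) in(("top",(398,200)),("side",(351,300)),("top",(290,180)),("side",(341,172))):
    p=cv2.imread(f"pics/{n}0.png")[v-25:v+25,u-25:u+25]; cv.append(cv2.resize(p,(300,300),interpolation=cv2.INTER_CUBIC))
cv2.imwrite("pics/crops.png",np.vstack([np.hstack(cv[:2]),np.hstack(cv[2:])]))
for n,(u,v) in(("top",(398,200)),("side",(351,300))):
    w=cloud(n,np.load(f"pics/{n}0.npy"))[v-25:v+25,u-25:u+25].reshape(-1,3); w=w[~np.isnan(w[:,0])]
    print(n,"top z",np.nanmax(w[:,2]))
    for lo,hi in((55,75),(36,48)):
        q=w[(w[:,2]>lo)&(w[:,2]<hi)]
        if len(q)>2:
            c,s,a=cv2.minAreaRect(q[:,:2].astype(np.float32)); print(lo,hi,len(q),q.mean(0).round(1),c,s,a)
            e,V=np.linalg.eigh(np.cov(q[:,:2].T)); print(np.degrees(np.arctan2(V[1,1],V[0,1])),np.sqrt(e))
for n,(u,v) in(("top",(288,178)),("side",(341,172))):
    w=cloud(n,np.load(f"pics/{n}0.npy"))[v-25:v+25,u-25:u+25].reshape(-1,3); w=w[~np.isnan(w[:,0])]
    q=w[(w[:,2]>180)&(w[:,2]<200)]
    print(n,len(q),q.mean(0).round(1),np.median(q[:,2]))
    if len(q): print(cv2.minAreaRect(q[:,:2].astype(np.float32)), cv2.fitEllipse(cv2.convexHull(q[:,:2].astype(np.float32))))
w=cloud("top",np.load("pics/top0.npy"))
for nm,(u,v) in dict(bottle=(205,268),b2=(188,271),cap=(264,158),port=(257,186),tray=(415,215)).items(): print(nm,w[v,u].round())
q=w[130:225,165:325].reshape(-1,3);q=q[(q[:,2]>130)&(q[:,2]<160)]
print(cv2.minAreaRect(q[:,:2].astype(np.float32)),q.min(0),q.max(0))
E
```

```text
top top z 73.68061016544628
55 75 114 [ 504.8 -242.6   67.9] (505.2454833984375, -243.89199829101562) (54.373592376708984, 13.173938751220703) 38.68719482421875
-139.05196168918977 [ 3.8304672  15.83720849]
36 48 240 [ 504.1 -241.6   43.5] (505.528076171875, -243.43246459960938) (59.73545455932617, 59.82839584350586) 87.8127670288086
131.89199169733408 [15.0386382  18.25914248]
side top z 76.42997470056712
55 75 206 [ 504.  -245.7   67. ] (505.34979248046875, -242.85055541992188) (56.7824592590332, 12.439167976379395) 40.50817108154297
-139.93360449350206 [ 3.69290891 17.2383545 ]
36 48 364 [ 505.3 -248.6   44.5] (503.8441467285156, -243.8506622314453) (56.88665008544922, 61.72355651855469) 48.47289276123047
150.402310621698 [15.27145872 18.20215601]
top 330 [545.7  62.2 186.5] 186.66478380188934
((550.9226684570312, 77.05117797851562), (113.01182556152344, 53.69072341918945), 60.32648849487305) ((555.2883911132812, 71.69599914550781), (63.25469970703125, 113.30168914794922), 136.71446228027344)
side 369 [547.7  73.3 186.2] 185.99193259050543
((553.2572631835938, 80.87403106689453), (116.8994369506836, 96.80811309814453), 85.12248229980469) ((549.05615234375, 97.69424438476562), (101.99039459228516, 144.51185607910156), 163.83804321289062)
bottle [317. 269. 102.]
b2 [308. 291. 170.]
cap [584. 112. 185.]
port [513. 128. 182.]
tray [ 466. -298.    8.]
((562.8217163085938, 176.92361450195312), (373.8497619628906, 134.17857360839844), 77.93463897705078) [459.97411092 -16.80574069 130.00940676] [640.31601897 364.86593857 159.99011604]
```

View pics/crops.png

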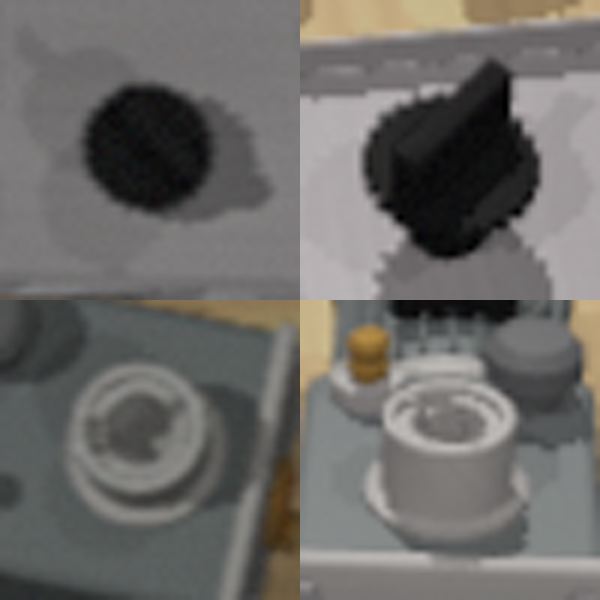

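The crop confirms the choice: plug upright in the tray, bar at about 40° in the world xy plane. In the top view the rim is a ring centred near (288.2,176.5), and in the side view near (341.3,167.2). Next I'll measure the mouth.

```bash
cat >> h.py <<'E'
def ray(n,uv,z):
    K,R,t=cal(n); c=-R.T@t; d=R.T@np.linalg.inv(K)@np.array([*uv,1.]); return c+d*(z-c[2])/d[2]
from scipy.spatial.transform import Rotation as Ro
def todo(P,yaw=None):
    s=arm.read_state(); R=Ro.from_quat(s["ee_rot"]); M=R.as_matrix(); y=np.arctan2(M[1,0],M[0,0])
    print("t",round(s["clock"],2),"pos",s["position"].round(1),"yaw",round(np.degrees(y),1),"j",s["joints"].round(3),"F",s["contact_force"].round(1),"T",s["wrist_torque"].round(2),"w",round(s["gripper_width"],1),"tz",M[:,2].round(4))
    out=(M.T@(np.array(P)-s["position"])/10).round(2)
    print("shift cm",out,"turn",None if yaw is None else round(-((np.radians(yaw)-y+np.pi)%(2*np.pi)-np.pi),3))
E
python3 - <<'E'
from h import *
from scipy.optimize import least_squares
for n,uv in(("top",(288.2-.4,176.5-.4)),("side",(341.3-.4,167.2-.4))):
    c0=ray(n,uv,189); print(n,"ray",c0.round(1))
    w=cloud(n,np.load(f"pics/{n}0.npy")); w=w.reshape(-1,3)
    q=w[(abs(w[:,2]-189)<7)&(np.hypot(w[:,0]-c0[0],w[:,1]-c0[1])<33)]
    r=np.hypot(*(q[:,:2]-q[:,:2].mean(0)).T)
    f=least_squares(lambda p:np.clip(abs(np.hypot(q[:,0]-p[0],q[:,1]-p[1])-24.75)-2.75,0,None),c0[:2])
    print(len(q),q.mean(0).round(1),np.median(q[:,2]),f.x.round(1),f.cost, cv2.minEnclosingCircle(q[:,:2].astype(np.float32)))
    # gray edges: show projected circles
    p=cv2.imread(f"pics/{n}0.png"); v,u=int(uv[1]),int(uv[0]); S=10
    a=np.linspace(0,2*np.pi,120); P=np.c_[c0[0]+27.5*np.cos(a),c0[1]+27.5*np.sin(a),0*a+189]
    Q=np.c_[c0[0]+22*np.cos(a),c0[1]+22*np.sin(a),0*a+189]
    im=cv2.resize(p[v-20:v+20,u-20:u+20],None,fx=S,fy=S,interpolation=cv2.INTER_CUBIC)
    for A,col in((P,(0,0,255)),(Q,(0,255,0))):
        pts=((proj(n,A)-[u-20,v-20]+.5)*S).astype(int); cv2.polylines(im,[pts],True,col,1)
    cv2.imwrite(f"pics/rim_{n}.png",im)
cv2.imwrite("pics/rim.png",np.hstack([cv2.imread("pics/rim_top.png"),cv2.imread("pics/rim_side.png")]))
todo([505,-243.5,130],-140)
E
```

```text
top ray [536.   52.2 189. ]
249 [536.4  51.1 187.8] 188.08394017403876 [536.5  50.9] 821.8131764159423 ((536.32666015625, 51.18782424926758), 27.123096466064453)
side ray [537.6  50.7 189. ]
223 [535.7  51.1 188.3] 188.22943469156397 [535.9  50.3] 506.20230519373894 ((535.1029663085938, 52.83140182495117), 28.965251922607422)
t 0.1 pos [147.1 606.9 230.3] yaw -13.6 j [ 1.592  0.385  0.007 -0.    -1.194 -0.259] F [ 0.2  0.7 -0.2] T [ 0.01 -0.04  0.  ] w 85.6 tz [-4.0e-04 -1.9e-03 -1.0e+00]
shift cm [54.83 74.19 10.18] turn 2.205
```

View pics/rim.png

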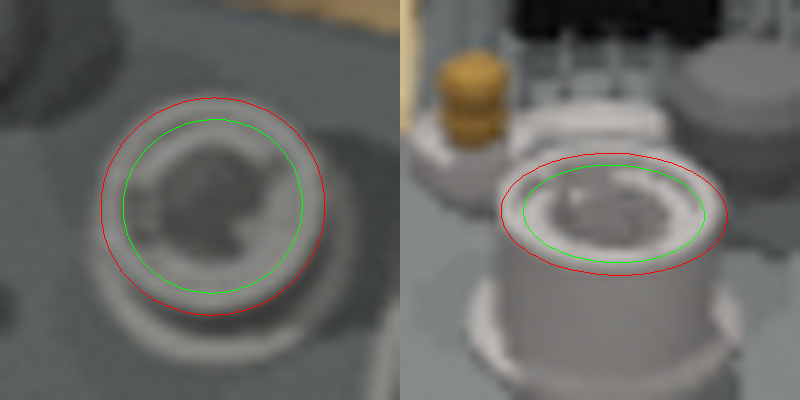

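The rim overlay fits in both views, so the mouth is at about (536.5, 51.3, 189). The plug axis is at about (505, -243.5), with the bar at +40°, so I'll use tool yaw -140° to leave room for joint 6.

send_rows([
  [[3,2.7,0,0,1],[3,2.7,0,0,1],[3,2.7,0,0,1],[3,2.7,0,0,1],[3,2.7,0,0,1],[3,2.7,0,0,1],[3,2.7,0,0,1],[3,2.7,0,0,1],[3,2.7,0,0,1],[3,2.7,0,0,1]],
])

```text
clock: 0.93
position: [376.5, 266.6, 225.2]
ee_rot: [0.994, -0.112, -0.001, 0.005]
contact_force: [0.7, 0.5, 0.2]
gripper_width: 85.4
```

```bash
python3 -c "
from h import *
todo([505,-243.5,200],-140)"
```

```text
t 0.93 pos [376.5 266.6 225.2] yaw -12.9 j [ 0.972  0.113 -0.38   0.003 -1.088  0.373] F [0.7 0.5 0.2] T [ 0.03 -0.09 -0.01] w 85.4 tz [-0.0034 -0.0097 -0.9999]
shift cm [23.89 46.84  2.97] turn 2.219
```

send_rows([
  [[1.8,3.6,0,0,1],[1.8,3.6,0,0,1],[1.8,3.6,0,0,1],[1.8,3.6,0,0,1],[1.8,3.6,0,0,1],[1.8,3.6,0,0,1],[1.8,3.6,0,0,1],[1.8,3.6,0,0,1],[1.8,3.6,0,0,1],[1.8,3.6,0,0,1]],
])

```text
clock: 1.77
position: [470.7, -139.1, 227.6]
ee_rot: [0.994, -0.111, -0.002, 0.005]
contact_force: [0.8, 1.0, 0.5]
gripper_width: 85.5
```

send_rows([
  [[1.6,3.2,0,0,1],[1.6,3.2,0,0,1],[1.6,3.2,0,0,1],[0,0,0,0.125,1],[0,0,0,0.125,1],[0,0,0,0.125,1],[0,0,0,0.125,1],[0,0,0,0.125,1],[0,0,0,0.125,1],[0,0,0,0.125,1]],
])

```text
clock: 2.6
position: [493.6, -258.9, 221.3]
ee_rot: [0.851, -0.525, -0.005, 0.007]
contact_force: [-0.9, 0.3, -0.7]
gripper_width: 85.6
```

send_rows([
  [[0,0,0,0.125,0.6],[0,0,0,0.125,0.6],[0,0,0,0.125,0.6],[0,0,0,0.125,0.6],[0,0,0,0.125,0.6],[0,0,0,0.125,0.6],[0,0,0,0.125,0.6],[0,0,0,0.125,0.6],[0,0,0,0.125,0.6],[0,0,0,0.125,0.6]],
])

```text
clock: 3.43
position: [490.0, -257.6, 215.6]
ee_rot: [-0.383, 0.924, 0.004, -0.013]
contact_force: [0.3, -0.6, 0.5]
gripper_width: 51.2
```

```bash
python3 -c "
from h import *
todo([505,-243.5,100],-140)"
```

```text
t 3.43 pos [ 490.  -257.6  215.6] yaw -135.0 j [-0.188  0.287 -0.18   0.007 -1.129 -0.601] F [ 0.3 -0.6  0.5] T [-0.04 -0.05 -0.03] w 51.2 tz [-0.0266 -0.0017 -0.9996]
shift cm [-2.29 -0.27 11.51] turn 0.088
```

send_rows([
  [[-0.8,-0.1,0,0.03,0.5],[-0.8,-0.1,0,0.03,0.5],[-0.7,-0.1,0,0.03,0.5],[0,0,0,0,0.5],[0,0,0,0,0.5]],
])

```text
clock: 3.85
position: [507.5, -243.2, 212.5]
ee_rot: [-0.336, 0.942, 0.006, -0.015]
contact_force: [-0.3, -0.3, 0.5]
gripper_width: 42.5
```

```bash
python3 -c "
from h import *
todo([505,-243.5,100],-140)"
```

```text
t 3.85 pos [ 507.5 -243.2  212.5] yaw -140.7 j [-0.156  0.308 -0.158  0.005 -1.136 -0.73 ] F [-0.3 -0.3  0.5] T [-0.01 -0.07 -0.02] w 42.5 tz [-3.190e-02  5.000e-04 -9.995e-01]
shift cm [-0.06 -0.1  11.25] turn -0.012
```

send_rows([
  [[0,0,0,0,0.5],[0,0,0,0,0.5],[0,0,0,0,0.5],[0,0,0,0,0.5]],
])

```text
clock: 4.18
position: [506.1, -243.5, 211.8]
ee_rot: [-0.337, 0.941, 0.006, -0.016]
contact_force: [-0.1, -0.6, -0.6]
gripper_width: 42.5
```

```bash
python3 -c "
from h import *
todo([505,-243.5,100],-140)"
```

```text
t 4.18 pos [ 506.1 -243.5  211.8] yaw -140.6 j [-0.158  0.308 -0.16   0.005 -1.137 -0.728] F [-0.1 -0.6 -0.6] T [-0.03 -0.05 -0.02] w 42.5 tz [-0.0338  0.0012 -0.9994]
shift cm [-0.2  -0.18 11.18] turn -0.011
```

Each row's gravity sag adds a little tilt, about 0.0007 rad per row, so I'll keep the row count low. Now I'll descend.

send_rows([
  [[-0.1,-0.1,3.6,-0.01,0.38],[-0.1,-0.1,3.6,0,0.38],[0,0,3.6,0,0.38],[0,0,2.2,0,0.38]],
])

```text
clock: 4.52
position: [511.1, -246.4, 86.7]
ee_rot: [-0.342, 0.94, -0.0, -0.007]
contact_force: [-0.8, -0.0, 0.5]
gripper_width: 32.3
```

```bash
python3 -c "
from h import *
todo([505,-243.5,47],-140)"
```

```text
t 4.52 pos [ 511.1 -246.4   86.7] yaw -140.0 j [-0.16   0.437 -0.318  0.009 -0.827 -0.718] F [-0.8 -0.   0.5] T [ 0.02  0.1  -0.06] w 32.3 tz [-0.0124 -0.0049 -0.9999]
shift cm [0.23 0.6  3.97] turn 0.001
```

send_rows([
  [[0.2,0.5,1.5,0,0.35],[0.0,0.1,1.2,0,0.35],[0,0,0.3,0,0.35]],
])

```text
clock: 4.77
position: [501.3, -242.9, 50.3]
ee_rot: [-0.342, 0.94, 0.003, -0.011]
contact_force: [0.7, 0.7, -0.3]
gripper_width: 29.7
```

```bash
python3 -c "
from h import *
todo([505,-243.5,47],-140)
for n in ('side','top'): grab(n,n+'1')
a=cv2.imread('pics/side1.png')[240:340,290:410]; b=cv2.imread('pics/top1.png')[150:250,340:460]
cv2.imwrite('pics/g1.png',np.hstack([cv2.resize(x,(390,325),interpolation=cv2.INTER_CUBIC) for x in(a,b)]))"
```

```text
t 4.77 pos [ 501.3 -242.9   50.3] yaw -140.0 j [-0.157  0.476 -0.37   0.009 -0.746 -0.723] F [ 0.7  0.7 -0.3] T [-0.01 -0.01  0.  ] w 29.7 tz [-0.0219 -0.0026 -0.9998]
shift cm [-0.25 -0.29  0.32] turn -0.0
```

View pics/g1.png

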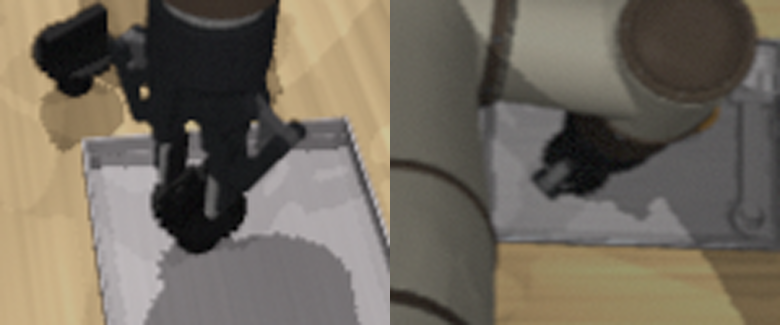

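The side crop shows the fingers on either side of the bar. I'll correct the last few millimetres and close.

send_rows([
  [[-0.25,-0.3,0.25,0,0.35],[0,0,0,0,0.3],[0,0,0,0,0],[0,0,0,0,0],[0,0,0,0,0],[0,0,0,0,0]],
])

```text
clock: 5.37
position: [510.5, -245.1, 54.0]
ee_rot: [-0.342, 0.94, -0.001, -0.006]
contact_force: [-0.6, 0.6, -1.6]
gripper_width: 10.4
```

```bash
python3 -c "
from h import *
todo([505,-243.5,47],-140)"
```

```text
t 5.37 pos [ 510.5 -245.1   54. ] yaw -140.0 j [-0.158  0.478 -0.354  0.011 -0.748 -0.722] F [-0.6  0.6 -1.6] T [-0.   -0.01  0.01] w 10.4 tz [-0.0096 -0.0057 -0.9999]
shift cm [0.31 0.47 0.7 ] turn 0.001
```

send_rows([
  [[0,0,-2,0,0],[0,0,-4,0,0],[0,0,-4,0,0],[0,0,-4,0,0],[0,0,-4,0,0],[0,0,-3,0,0],[0,0,-2,0,0],[0,0,0,0,0],[0,0,0,0,0]],
])

```text
clock: 6.12
position: [510.0, -243.3, 293.9]
ee_rot: [-0.341, 0.94, 0.001, -0.008]
contact_force: [-0.2, 0.7, -2.1]
gripper_width: 10.2
```

```bash
python3 -c "
from h import *
todo([536.5,51.3,275],-140)"
```

```text
t 6.12 pos [ 510.  -243.3  293.9] yaw -140.1 j [-0.155  0.251 -0.03   0.006 -1.304 -0.72 ] F [-0.2  0.7 -2.1] T [ 0.04 -0.05 -0.  ] w 10.2 tz [-0.0151 -0.0034 -0.9999]
shift cm [-20.97  20.88   1.75] turn -0.001
```

send_rows([
  [[-1.5,1.5,0,0,0],[-2.6,2.6,0,0,0],[-2.6,2.6,0,0,0],[-2.6,2.6,0,0,0],[-2.6,2.6,0,0,0],[-2.6,2.6,0,0,0],[-2.6,2.6,0,0,0],[-1.5,1.5,0,0,0],[-0.5,0.5,0,0,0],[0,0,0,0,0]],
])

```text
clock: 6.95
position: [526.7, 36.1, 273.4]
ee_rot: [-0.338, 0.941, 0.006, -0.022]
contact_force: [-0.4, -1.1, -2.2]
gripper_width: 10.2
```

```bash
python3 -c "
from h import *
todo([536.5,51.3,265],-140)
p,d=grab('side','side2'); w=cloud('side',d)
P=arm.read_state()['position']
uv=proj('side',P).ravel(); print(uv)
u,v=map(int,uv)
q=w[v-45:v+45,u-45:u+45].reshape(-1,3)
for lo in range(205,275,4):
    s=q[(q[:,2]>=lo)&(q[:,2]<lo+4)&(np.hypot(q[:,0]-P[0],q[:,1]-P[1])<45)]
    if len(s)>3: print(lo,len(s),s[:,:2].min(0).round(1),s[:,:2].max(0).round(1))
cv2.imwrite('pics/s2.png',cv2.resize(p[v-50:v+80,u-65:u+65],(780,780))[:600])"
```

```text
t 6.95 pos [526.7  36.1 273.4] yaw -140.5 j [ 0.368  0.215 -0.123 -0.013 -1.278 -1.246] F [-0.4 -1.1 -2.2] T [-0.05 -0.11 -0.01] w 10.2 tz [-0.0462 -0.0043 -0.9989]
shift cm [-1.75  0.53  0.79] turn -0.008
[338.53151814 139.5540544 ]
225 6 [515.7  23.5] [534.6  28.7]
229 13 [509.7  20.9] [537.1  35.1]
233 25 [509.6  19.6] [537.2  35.8]
237 15 [509.7  20.6] [533.6  36.1]
241 14 [512.3  21.4] [536.4  28.3]
245 19 [508.   18.7] [536.2  30.9]
249 10 [509.4  20.3] [530.7  27.3]
257 9 [501.6   6.4] [553.8  24.7]
261 58 [494.5   3.6] [555.6  50.7]
265 142 [495.8   4.3] [553.2  57.3]
269 25 [502.   13.5] [548.6  46.4]
273 23 [501.8  15. ] [532.8  28.7]
```

View pics/s2.png

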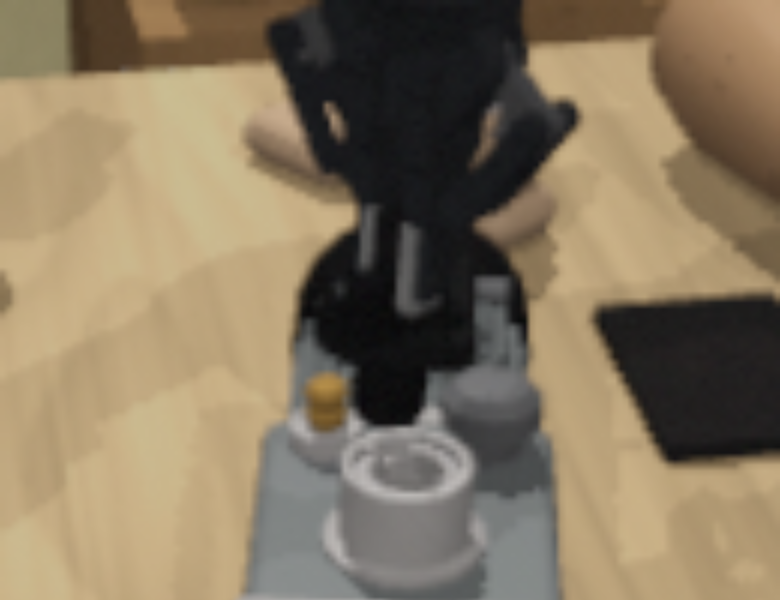

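The grasp holds and the plug follows the tool's tilt, now about 0.046 rad. The fast descent reduced the tilt earlier, so I'll lift and come down again to level it.

send_rows([
  [[-0.4,0.1,-3,0,0],[-0.4,0.1,-3,0,0],[-0.4,0.1,-3,0,0],[-0.4,0.1,-3,0,0],[0,0,0,0,0],[0,0,0,0,0]],
])

```text
clock: 7.5
position: [539.4, 41.1, 389.8]
ee_rot: [-0.333, 0.943, 0.006, -0.032]
contact_force: [-0.2, 0.5, -3.0]
gripper_width: 10.4
```

```bash
python3 -c "
from h import *
todo([536.5,51.3,265],-140)"
```

```text
t 7.5 pos [539.4  41.1 389.8] yaw -141.1 j [ 0.367  0.207  0.149 -0.014 -1.577 -1.259] F [-0.2  0.5 -3. ] T [ 0.02 -0.15  0.02] w 10.4 tz [-0.0645 -0.0093 -0.9979]
shift cm [-1.11  0.57 12.46] turn -0.019
```

send_rows([
  [[0,0,3.6,0,0],[0,0,3.6,0,0],[0,0,2.0,0,0],[0,0,0,0,0],[0,0,0,0,0],[0,0,0,0,0]],
])

```text
clock: 8.0
position: [531.4, 32.6, 292.0]
ee_rot: [-0.328, 0.944, 0.006, -0.034]
contact_force: [0.5, 0.4, -1.5]
gripper_width: 10.4
```

```bash
python3 -c "
from h import *
todo([536.5,51.3,265],-140)"
```

```text
t 8.0 pos [531.4  32.6 292. ] yaw -141.6 j [ 0.358  0.224 -0.065 -0.014 -1.349 -1.256] F [ 0.5  0.4 -1.5] T [-0.01 -0.16 -0.07] w 10.4 tz [-0.0677 -0.0105 -0.9976]
shift cm [-1.72  1.06  2.64] turn -0.028
```

send_rows([
  [[0,0,0,0,0]],
])

```text
clock: 8.08
position: [531.9, 32.2, 292.9]
ee_rot: [-0.328, 0.944, 0.006, -0.033]
contact_force: [0.1, 0.4, -0.8]
gripper_width: 10.3
```

```bash
cat > e.py <<'E'
from h import *
s=arm.read_state(); M=Ro.from_quat(s["ee_rot"]).as_matrix(); j=s["joints"]
print(s["position"].round(1),M[:2,2].round(4),j.round(4),s["joint_vel"].round(3),s["joint_efforts"].round(1))
E
python3 e.py
```

```text
[531.9  32.2 292.9] [-0.0665 -0.0106] [ 0.3572  0.2237 -0.0634 -0.0137 -1.3498 -1.2563] [-0.009 -0.002  0.013  0.003 -0.008  0.003] [ -0.  -31.5  19.3   4.4  -0.2  -0. ]
```

send_rows([
  [[0,0,0,0,0],[0,0,0,0,0],[0,0,0,0,0],[0,0,0,0,0]],
])

```text
clock: 8.42
position: [534.0, 32.3, 296.9]
ee_rot: [-0.328, 0.944, 0.005, -0.029]
contact_force: [-0.1, -0.3, -0.3]
gripper_width: 10.1
```

```bash
python3 e.py
```

```text
[534.   32.3 296.9] [-0.0588 -0.0089] [ 0.3566  0.2212 -0.0568 -0.0125 -1.351  -1.2561] [ 0.001 -0.004  0.013  0.002 -0.003  0.   ] [ -0.  -31.8  19.8   4.5  -0.1  -0. ]
```

send_rows([
  [[0,0,-4,0,0]],
])

```text
clock: 8.5
position: [530.9, 32.3, 328.1]
ee_rot: [-0.327, 0.944, 0.008, -0.04]
contact_force: [1.0, 0.1, -4.1]
gripper_width: 10.2
```

```bash
python3 e.py
```

```text
[530.9  32.3 328.1] [-0.0797 -0.0115] [ 0.3559  0.2136  0.0103 -0.0171 -1.4464 -1.2564] [-0.008 -0.171  1.168  0.06  -1.212 -0.003] [ -0.6 -38.9  21.5   5.7   1.1   0. ]
```

send_rows([
  [[0,0,0,0,0]],
])

```text
clock: 8.58
position: [534.5, 31.9, 336.2]
ee_rot: [-0.328, 0.944, 0.005, -0.032]
contact_force: [0.0, -0.7, 1.6]
gripper_width: 10.4
```

```bash
python3 e.py
```

```text
[534.5  31.9 336.2] [-0.0645 -0.0117] [ 0.356   0.2089  0.0224 -0.0115 -1.4489 -1.2564] [ 0.002  0.061 -0.241 -0.11   0.069  0.001] [  0.4 -23.2  15.5   3.1  -0.8  -0. ]
```

send_rows([
  [[0,0,4,0,0]],
])

```text
clock: 8.67
position: [536.5, 32.1, 303.7]
ee_rot: [-0.329, 0.944, 0.004, -0.024]
contact_force: [2.1, 0.4, -1.2]
gripper_width: 10.3
```

```bash
python3 e.py
```

```text
[536.5  32.1 303.7] [-0.0467 -0.0088] [ 0.357   0.2159 -0.0479 -0.0083 -1.3538 -1.2561] [ 0.014  0.128 -0.993  0.01   1.207  0.005] [ -0.2 -32.7  21.4   4.4  -1.6  -0. ]
```

send_rows([
  [[0,0,0,0,0]],
])

```text
clock: 8.75
position: [531.3, 31.7, 296.4]
ee_rot: [-0.328, 0.944, 0.006, -0.031]
contact_force: [-1.8, -0.6, -5.0]
gripper_width: 10.6
```

```bash
python3 e.py
```

```text
[531.3  31.7 296.4] [-0.0625 -0.01  ] [ 0.3572  0.2186 -0.0615 -0.0128 -1.3528 -1.2561] [ 0.    -0.059  0.268  0.083 -0.092 -0.001] [ -0.2 -40.   25.6   6.3   0.7   0. ]
```

Zero or slow rows bring the tilt back, because the drift reverses when the arm is quiet. I'll centre slowly.

send_rows([
  [[-0.15,0.12,0.1,0,0],[-0.15,0.12,0.1,0,0],[-0.15,0.12,0.1,0,0],[-0.15,0.12,0.1,0,0],[-0.15,0.12,0.1,0,0],[-0.15,0.12,0.1,0,0],[-0.15,0.12,0.1,0,0],[-0.15,0.12,0.1,0,0],[-0.1,0.1,0.1,0,0],[0,0,0.1,0,0]],
])

```text
clock: 9.58
position: [540.8, 51.2, 295.1]
ee_rot: [-0.329, 0.944, 0.004, -0.023]
contact_force: [-0.5, 0.3, -2.0]
gripper_width: 10.4
```

```bash
python3 e.py
```

```text
[540.8  51.2 295.1] [-0.0453 -0.008 ] [ 0.3874  0.2296 -0.0505 -0.0099 -1.3356 -1.2849] [ 0.001  0.006 -0.024  0.002  0.028  0.   ] [  0.1 -32.4  20.    4.5  -0.1  -0. ]
```

send_rows([
  [[0,0,0.1,0,0],[0,0,0.1,0,0],[0,0,0.1,0,0],[0,0,0.1,0,0],[0,0,0.1,0,0],[0,0,0.1,0,0],[0,0,0.1,0,0],[0,0,0.1,0,0],[0,0,0.1,0,0],[0,0,0.1,0,0]],
])

```text
clock: 10.42
position: [540.0, 50.7, 283.7]
ee_rot: [-0.329, 0.944, 0.004, -0.023]
contact_force: [-0.8, -0.2, -0.7]
gripper_width: 10.4
```

```bash
python3 e.py
```

```text
[540.   50.7 283.7] [-0.0464 -0.0085] [ 0.3872  0.2346 -0.0724 -0.01   -1.31   -1.2848] [-0.     0.005 -0.026 -0.001  0.032 -0.001] [ -0.  -32.5  19.7   4.5  -0.1  -0. ]
```

send_rows([
  [[0,0,-1,0,0],[0,0,-1,0,0],[0,0,-1,0,0],[0,0,-1,0,0],[0,0,0,0,0],[0,0,4,0,0],[0,0,0,0,0],[0,0,0,0,0],[0,0,0,0,0],[0,0,0,0,0]],
])

```text
clock: 11.25
position: [541.6, 50.2, 292.7]
ee_rot: [-0.329, 0.944, 0.002, -0.02]
contact_force: [-1.2, 0.2, -0.7]
gripper_width: 10.1
```

```bash
python3 e.py
```

```text
[541.6  50.2 292.7] [-0.0391 -0.009 ] [ 0.3869  0.2287 -0.0588 -0.0066 -1.3229 -1.2849] [-0.001  0.002  0.03  -0.003 -0.017 -0.001] [ -0.  -31.4  19.    4.3  -0.1  -0. ]
```

send_rows([
  [[0,0,0,0,0],[0,0,0,0,0],[0,0,0,0,0],[0,0,0,0,0],[0,0,0,0,0],[0,0,0,0,0]],
])

```text
clock: 11.75
position: [545.8, 51.4, 299.5]
ee_rot: [-0.329, 0.944, 0.002, -0.013]
contact_force: [-0.4, 0.1, -1.9]
gripper_width: 10.4
```

```bash
python3 e.py
```

```text
[545.8  51.4 299.5] [-0.0265 -0.0055] [ 0.3869  0.2262 -0.0457 -0.005  -1.3255 -1.2849] [-0.002 -0.001  0.004 -0.001 -0.003  0.   ] [  0.  -32.3  20.    4.5  -0.1  -0. ]
```

send_rows([
  [[0,0,-1,0,0],[0,0,-1,0,0],[0,0,-1,0,0],[0,0,-1,0,0],[0,0,0,0,0],[0,0,4,0,0],[0,0,0,0,0],[0,0,0,0,0],[0,0,0,0,0],[0,0,0,0,0]],
])

```text
clock: 12.58
position: [546.5, 50.6, 307.7]
ee_rot: [-0.33, 0.944, 0.0, -0.011]
contact_force: [1.3, -0.0, -1.1]
gripper_width: 10.2
```

send_rows([
  [[0,0,0,0,0],[0,0,0,0,0],[0,0,0,0,0],[0,0,0,0,0],[0,0,0,0,0],[0,0,0,0,0]],
])

```text
clock: 13.08
position: [550.7, 51.8, 314.7]
ee_rot: [-0.33, 0.944, -0.0, -0.005]
contact_force: [0.6, 0.2, -1.3]
gripper_width: 10.5
```

```bash
python3 e.py; python3 -c "
from h import *
todo([536.5,51.3,265])
P=arm.read_state()['position']
for n in('side','top'):
    p,d=grab(n,n+'3'); w=cloud(n,d)
    u,v=proj(n,P).ravel().astype(int)
    q=w[v-50:v+50,u-50:u+50].reshape(-1,3)
    q=q[np.hypot(q[:,0]-P[0],q[:,1]-P[1])<45]
    print(n)
    for lo in range(int(P[2])-56,int(P[2])+8,4):
        s=q[(q[:,2]>=lo)&(q[:,2]<lo+4)]
        if len(s)>3: print(lo,len(s),s[:,:2].min(0).round(1),s[:,:2].max(0).round(1))
"
```

```text
[550.7  51.8 314.7] [-0.0085 -0.003 ] [ 3.8670e-01  2.1840e-01 -1.9900e-02 -5.0000e-04 -1.3415e+00 -1.2850e+00] [ 0.002 -0.003  0.004 -0.002 -0.004  0.001] [  0.  -32.1  20.2   4.6  -0.    0. ]
t 13.08 pos [550.7  51.8 314.7] yaw -141.5 j [ 0.387  0.218 -0.02  -0.    -1.342 -1.285] F [ 0.6  0.2 -1.3] T [-0.    0.01  0.03] w 10.5 tz [-0.0085 -0.003  -1.    ]
shift cm [1.1  0.83 4.99] turn None
side
266 4 [541.3  37.9] [563.2  48.4]
270 20 [535.8  37.4] [563.   53.8]
274 17 [535.6  35.1] [561.9  54.1]
278 24 [536.8  34.8] [562.3  48. ]
282 14 [540.   36.2] [561.9  45.5]
286 23 [532.8  36. ] [561.   44.5]
290 10 [536.2  36.9] [553.   46.9]
298 5 [526.1  26.8] [566.7  32.1]
302 44 [518.7  20.3] [578.3  56.9]
306 159 [518.9  19.9] [578.9  73.7]
310 30 [526.6  29.2] [573.6  62.9]
314 20 [526.7  30.8] [573.   60.9]
318 22 [526.6  28.4] [562.5  45.8]
top
298 4 [523.1  19. ] [561.2  67. ]
302 102 [519.6  18.9] [571.7  77.6]
306 148 [521.2  18.7] [575.4  75. ]
310 8 [526.3  29.2] [537.8  48.6]
314 6 [525.7  28.8] [539.   48.4]
318 8 [526.   28.5] [550.4  54.4]
```

The plug axis in the camera is (549, 49.2) against TCP (550.7, 51.8), so it's offset 3 mm along the bar. The tilt is down to 0.009 rad. The TCP target for entry is therefore (538.2, 53.9).

send_rows([
  [[0.08,0.09,0.5,0,0],[0.08,0.09,0.5,0,0],[0.08,0.09,0.5,0,0],[0.08,0.09,0.5,0,0],[0.08,0.09,0.5,0,0],[0.08,0.09,0.5,0,0],[0.08,0.09,0.5,0,0],[0.08,0.09,0.5,0,0],[0.08,0.09,0.5,0,0],[0.08,0.09,0.5,0,0]],
])

```text
clock: 14.02
position: [536.4, 53.7, 258.8]
ee_rot: [-0.33, 0.944, 0.0, -0.006]
contact_force: [0.7, 0.1, -1.4]
gripper_width: 10.3
```

```bash
python3 e.py; python3 -c "
from h import *
todo([538.2,53.9,248])"
```

```text
[536.4  53.7 258.8] [-0.0105 -0.0036] [ 4.0030e-01  2.2470e-01 -1.5060e-01 -9.0000e-04 -1.2065e+00 -1.2984e+00] [ 0.018  0.016 -0.151  0.     0.165 -0.017] [ -0.1 -31.6  19.5   4.4  -0.1   0. ]
t 14.02 pos [536.4  53.7 258.8] yaw -141.5 j [ 4.000e-01  2.250e-01 -1.510e-01 -1.000e-03 -1.207e+00 -1.298e+00] F [ 0.7  0.1 -1.4] T [-0.03 -0.04 -0.04] w 10.3 tz [-0.0105 -0.0036 -0.9999]
shift cm [-0.16 -0.1   1.08] turn None
```

send_rows([
  [[-0.05,-0.03,0.3,0,0],[-0.05,-0.03,0.3,0,0],[-0.05,-0.03,0.2,0,0],[0,0,0.1,0,0]],
])

```text
clock: 14.35
position: [537.6, 53.9, 247.8]
ee_rot: [-0.33, 0.944, 0.0, -0.006]
contact_force: [-0.7, -0.3, -1.5]
gripper_width: 10.7
```

```bash
cat > look.py <<'E'
import sys
from h import *
tag=sys.argv[1]
todo([538.2,53.9,215])
P=arm.read_state()['position']
for n in('side','top'):
    p,d=grab(n,n+tag); w=cloud(n,d)
    u,v=proj(n,P).ravel().astype(int)
    q=w[v-50:v+50,u-50:u+50].reshape(-1,3)
    q=q[np.hypot(q[:,0]-P[0],q[:,1]-P[1])<45]
    print(n)
    for lo in range(183,int(P[2])+2,4):
        s=q[(q[:,2]>=lo)&(q[:,2]<lo+4)]
        if len(s)>3: print(lo,len(s),s[:,:2].min(0).round(1),s[:,:2].max(0).round(1))
u,v=map(int,proj('side',[536,51,200]).ravel()); p=cv2.imread(f'pics/side{tag}.png')
cv2.imwrite(f'pics/c{tag}.png',cv2.resize(p[v-35:v+35,u-40:u+40],(640,560),interpolation=cv2.INTER_CUBIC))
E
python3 look.py 4
```

```text
t 14.35 pos [537.6  53.9 247.8] yaw -141.5 j [ 4.000e-01  2.350e-01 -1.650e-01 -1.000e-03 -1.183e+00 -1.298e+00] F [-0.7 -0.3 -1.5] T [-0.04 -0.05  0.03] w 10.7 tz [-0.012  -0.0041 -0.9999]
shift cm [-0.09 -0.05  3.28] turn None
side
183 55 [508.8  23.1] [561.1  73.4]
187 84 [509.   25.8] [561.   76.8]
191 36 [509.8  23.2] [562.7  75.7]
199 4 [524.8  41.3] [540.5  48.7]
203 14 [523.1  40. ] [545.9  53.2]
207 17 [522.7  37.8] [549.3  51.4]
211 15 [522.1  38.4] [548.2  49.4]
215 14 [526.1  38.3] [548.4  46.8]
219 20 [518.8  37.8] [545.3  50.9]
223 6 [523.2  38.2] [542.  43.]
231 5 [524.7  25.9] [543.4  27.3]
235 42 [506.   20.8] [566.   70.2]
239 152 [506.3  20.5] [567.   75.2]
243 26 [512.7  31.1] [561.3  67.2]
247 16 [512.3  32.5] [548.1  51.2]
top
183 18 [509.8  24.8] [534.1  64.2]
187 47 [508.9  24.6] [541.   73.8]
191 11 [510.2  27. ] [535.5  70.8]
231 5 [508.2  34.1] [517.9  73.9]
235 100 [506.7  22.1] [557.4  78. ]
239 107 [505.8  22.1] [556.7  75.6]
243 5 [514.3  24.2] [543.5  66. ]
247 5 [513.   30.8] [518.5  44.5]
```

View pics/c4.png

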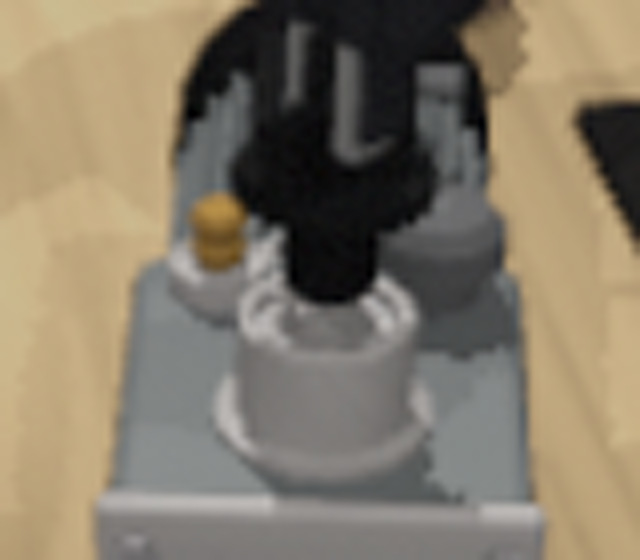

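The nose is centred over the neck within about 1.5 mm in both views, so I'll lower it slowly.

send_rows([
  [[-0.02,0,0.3,0,0],[0,0,0.3,0,0],[0,0,0.3,0,0],[0,0,0.3,0,0],[0,0,0.3,0,0],[0,0,0.3,0,0]],
])

```text
clock: 14.95
position: [538.1, 53.9, 229.7]
ee_rot: [-0.33, 0.944, -0.0, -0.005]
contact_force: [-0.4, -0.4, -2.0]
gripper_width: 10.4
```

```bash
python3 -c "
from h import *
todo([538.2,53.9,215])"
```

```text
t 14.95 pos [538.1  53.9 229.7] yaw -141.5 j [ 0.4    0.248 -0.195 -0.    -1.138 -1.298] F [-0.4 -0.4 -2. ] T [-0.17  0.28 -0.03] w 10.4 tz [-0.0098 -0.0037 -0.9999]
shift cm [-0.02 -0.01  1.47] turn None
```

send_rows([
  [[0,0,0.2,0,0],[0,0,0.2,0,0],[0,0,0.2,0,0]],
])

```text
clock: 15.2
position: [537.9, 53.8, 222.5]
ee_rot: [-0.33, 0.944, -0.0, -0.006]
contact_force: [-0.5, -0.1, -1.8]
gripper_width: 10.3
```

```bash
python3 -c "
from h import *
todo([538.2,53.9,215])"
```

```text
t 15.2 pos [537.9  53.8 222.5] yaw -141.5 j [ 4.000e-01  2.540e-01 -2.060e-01 -1.000e-03 -1.122e+00 -1.298e+00] F [-0.5 -0.1 -1.8] T [-0.02  0.02  0.01] w 10.3 tz [-0.0105 -0.0038 -0.9999]
shift cm [-0.04 -0.02  0.75] turn None
```

Free so far, and the foot is well past the ribs. Continue to the lands in 1.5 mm steps.

send_rows([
  [[0,0,0.15,0,0],[0,0,0.15,0,0],[0,0,0.1,0,0]],
])

```text
clock: 15.45
position: [537.9, 53.9, 217.8]
ee_rot: [-0.33, 0.944, -0.0, -0.006]
contact_force: [-0.4, 0.3, -1.8]
gripper_width: 10.8
```

```bash
python3 look.py 5
```

```text
t 15.45 pos [537.9  53.9 217.8] yaw -141.5 j [ 4.000e-01  2.580e-01 -2.130e-01 -1.000e-03 -1.111e+00 -1.298e+00] F [-0.4  0.3 -1.8] T [ 0.01 -0.06 -0.04] w 10.8 tz [-0.0106 -0.0038 -0.9999]
shift cm [-0.03 -0.02  0.28] turn None
side
183 40 [508.7  26.7] [561.9  65.1]
187 77 [508.3  24.4] [563.   60.4]
191 34 [510.6  25.9] [561.1  59. ]
203 18 [506.3  23.3] [561.2  55.3]
207 126 [506.1  21.7] [567.3  77.7]
211 62 [507.8  19.6] [567.3  73. ]
215 19 [512.7  31.7] [555.9  59.4]
top
183 6 [509.5  37. ] [514.1  61.4]
187 6 [510.6  27.1] [526.   58.6]
203 27 [507.1  23.8] [551.6  72. ]
207 143 [508.5  21.1] [558.5  76.3]
211 32 [508.2  21.1] [555.3  75.9]
```

send_rows([
  [[0,0,0.1,0,0],[0,0,0.1,0,0],[0,0,0,0,0.17],[0,0,0,0,0.17],[0,0,0.1,0,0.17],[0,0,0.1,0,0.17],[0,0,0.1,0,0.17],[0.1,0,0.1,0,0.17]],
])

```text
clock: 16.22
position: [538.5, 53.5, 213.4]
ee_rot: [-0.33, 0.944, -0.001, -0.003]
contact_force: [0.1, -0.1, 0.5]
gripper_width: 14.2
```

```bash
cat > ht.py <<'E'
from h import *
def ht(tag,C=(536.3,51.0)):
    r={}
    for n in('side','top'):
        p,d=grab(n,n+tag); w=cloud(n,d).reshape(-1,3); w=w[~np.isnan(w[:,0])]
        rr=np.hypot(w[:,0]-C[0],w[:,1]-C[1]); q=w[(rr<36)&(w[:,2]>192)&(w[:,2]<214)]
        a=np.arctan2(q[:,1]-C[1],q[:,0]-C[0]); k=np.hypot(q[:,0]-C[0],q[:,1]-C[1])
        s=q[(k>16)&(k<27)&((n=='top')|(a<0))]   # flange top annulus
        r[n]=(len(s),np.round(np.percentile(s[:,2],[25,50,75]),1) if len(s) else None,q.min(0).round(1),q.max(0).round(1))
    return r
if __name__=="__main__":
    import sys
    todo([537.3,53.4,210]); print(ht(sys.argv[1]))
E
python3 - <<'E'
from ht import *
for t in("4","5"):
  for n in("side","top"):
    w=cloud(n,np.load(f"pics/{n}{t}.npy")).reshape(-1,3); C=(536.3,51); k=np.hypot(w[:,0]-C[0],w[:,1]-C[1])
    lo=192 if t=="5" else 228
    a=np.arctan2(w[:,1]-C[1],w[:,0]-C[0]); s=w[(k>16)&(k<27)&(w[:,2]>lo)&(w[:,2]<lo+25)&((n=='top')|(a<0))]; print(t,n,len(s),np.percentile(s[:,2],[25,50,75]))
E
python3 ht.py 6
```

```text
4 side 97 [239.44005178 240.55598171 242.77653195]
4 top 131 [237.9537018  239.12268912 240.38343386]
5 side 98 [209.13608115 210.24887712 211.13348233]
5 top 121 [207.77910077 208.92908033 210.59594197]
t 16.22 pos [538.5  53.5 213.4] yaw -141.4 j [ 3.990e-01  2.600e-01 -2.220e-01  1.000e-03 -1.095e+00 -1.297e+00] F [ 0.1 -0.1  0.5] T [ 0.   -0.03 -0.05] w 14.2 tz [-0.0059 -0.0032 -1.    ]
shift cm [0.1  0.07 0.34] turn None
{'side': (91, array([206.3, 207.4, 208.6]), array([506.6,  22.3, 192.1]), array([567.4,  77.8, 213.6])), 'top': (104, array([206. , 207. , 208.6]), array([506.9,  21.4, 198. ]), array([556.8,  74.4, 212.5]))}
```

send_rows([
  [[0.1,0.05,0.15,0,0.17],[0.1,0.05,0.15,0,0.17],[0.1,0,0.05,0,0.17],[0,0,0.03,-0.08,0.17],[0,0,0.03,-0.08,0.17],[0,0,0.03,-0.08,0.17],[0,0,0.03,-0.08,0.17]],
])

```text
clock: 16.9
position: [534.7, 51.9, 208.3]
ee_rot: [-0.482, 0.876, -0.0, -0.003]
contact_force: [-0.6, 0.8, 0.6]
gripper_width: 14.7
```

```bash
sed -i 's/537.3,53.4,210/536.5,51.3,210/' ht.py; python3 ht.py 7
```

```text
t 16.9 pos [534.7  51.9 208.3] yaw -122.3 j [ 3.990e-01  2.580e-01 -2.390e-01  1.000e-03 -1.081e+00 -9.640e-01] F [-0.6  0.8  0.6] T [ 0.02 -0.03  0.  ] w 14.7 tz [-0.006  -0.0035 -1.    ]
shift cm [-0.05 -0.18 -0.17] turn None
{'side': (94, array([206.5, 207.8, 208.9]), array([505.2,  21. , 192. ]), array([566.2,  79.4, 213.9])), 'top': (76, array([205.9, 207. , 208.5]), array([506.1,  21.4, 193.6]), array([554.9,  64.5, 213.5]))}
```

send_rows([
  [[0,-0.1,-0.1,-0.08,0.17],[0,-0.05,-0.1,-0.08,0.17],[0,0,0,-0.08,0.17],[0,0,0,-0.08,0.17],[0,0,0,-0.08,0.17],[0,0,0,-0.08,0.17]],
])

```text
clock: 17.5
position: [535.2, 50.9, 209.8]
ee_rot: [-0.677, 0.736, 0.001, -0.004]
contact_force: [-0.0, -0.9, 0.5]
gripper_width: 14.1
```

```bash
python3 ht.py 8
```

```text
t 17.5 pos [535.2  50.9 209.8] yaw -94.8 j [ 3.970e-01  2.580e-01 -2.350e-01  1.000e-03 -1.087e+00 -4.800e-01] F [-0.  -0.9  0.5] T [ 0.    0.09 -0.07] w 14.1 tz [-0.0075 -0.0036 -1.    ]
shift cm [-0.05 -0.12 -0.02] turn None
{'side': (85, array([206.8, 208. , 209.1]), array([505.3,  22.1, 192. ]), array([566.4,  75. , 213.7])), 'top': (48, array([206.3, 207.4, 208.4]), array([507.4,  21.1, 198.5]), array([553.3,  81.6, 213.9]))}
```

send_rows([
  [[0,-0.1,0,-0.08,0.17],[0,0,0,-0.08,0.17],[0,0,0,-0.08,0.17],[0,0,0,-0.08,0.17],[0,0,0,-0.08,0.17],[0,0,0,-0.08,0.17]],
])

```text
clock: 18.1
position: [536.1, 50.6, 209.9]
ee_rot: [0.831, -0.557, -0.002, 0.004]
contact_force: [0.0, -0.7, 0.5]
gripper_width: 14.5
```

```bash
python3 ht.py 9
```

```text
t 18.1 pos [536.1  50.6 209.9] yaw -67.6 j [ 3.960e-01  2.590e-01 -2.320e-01  1.000e-03 -1.087e+00 -6.000e-03] F [ 0.  -0.7  0.5] T [ 0.02  0.02 -0.06] w 14.5 tz [-0.0074 -0.0038 -1.    ]
shift cm [-0.05 -0.06 -0.01] turn None
{'side': (97, array([201.8, 203.5, 204.7]), array([505.7,  22. , 192. ]), array([567. ,  82.5, 213.9])), 'top': (62, array([201.5, 202.5, 203.8]), array([505.5,  21.5, 195. ]), array([552.2,  82.4, 213.2]))}
```

The flange dropped about 4.7 mm, so the seat is about 6 mm over the rim: dropped into the thread start. Now I'll lower the fingers and turn forward with play.

send_rows([
  [[0,0,0.15,0,0.17],[0,0,0.15,0,0.17],[0,0,0.05,0.08,0.17],[0,0,0.02,0.08,0.17],[0,0,0.02,0.08,0.17],[0,0,0.02,0.08,0.17],[0,0,0.02,0.08,0.17],[0,0,0.02,0.08,0.17]],
])

```text
clock: 18.87
position: [535.3, 50.5, 203.4]
ee_rot: [-0.656, 0.754, 0.002, -0.005]
contact_force: [0.1, -0.1, 0.7]
gripper_width: 14.7
```

```bash
python3 ht.py 10; python3 -c "
import cv2
p=cv2.imread('pics/side10.png'); cv2.imwrite('pics/c10.png',cv2.resize(p[120:220,280:400],(720,600),interpolation=cv2.INTER_CUBIC))"
```

```text
t 18.87 pos [535.3  50.5 203.4] yaw -97.9 j [ 0.396  0.265 -0.242 -0.    -1.074 -0.534] F [ 0.1 -0.1  0.7] T [-0.03  0.02 -0.04] w 14.7 tz [-0.0096 -0.004  -0.9999]
shift cm [-0.09 -0.1  -0.66] turn None
{'side': (101, array([202. , 203. , 205.6]), array([506.1,  20.7, 192.1]), array([566.9,  74.6, 214. ])), 'top': (49, array([201.1, 202. , 203.3]), array([505.6,  21.5, 193.5]), array([551.1,  82.9, 213.9]))}
```

View pics/c10.png

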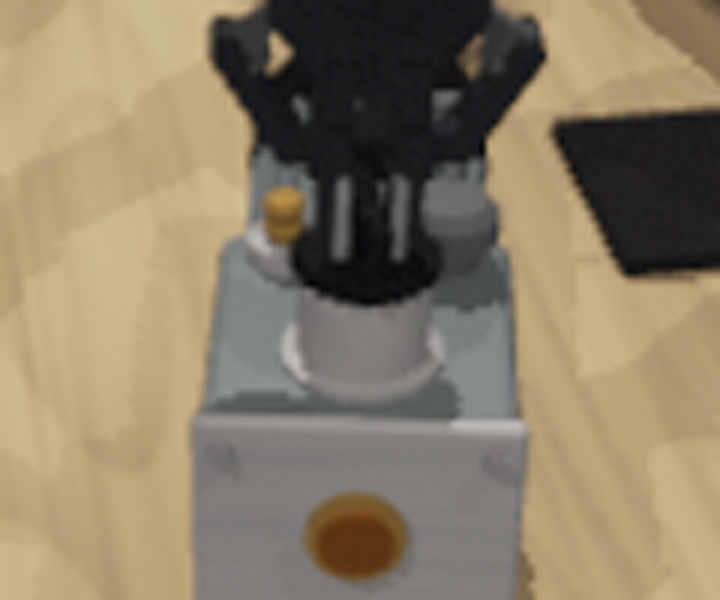

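The plug sits upright in the neck with the bar between the fingers. Keep turning forward.

send_rows([
  [[-0.05,-0.05,0,0.08,0.17],[-0.05,-0.05,0,0.08,0.17],[0,0,0,0.08,0.17],[0,0,0,0.08,0.17],[0,0,0,0.08,0.17],[0,0,0,0.08,0.17],[0,0,0,0.08,0.17],[0,0,0,0.08,0.17],[0,0,0,0.08,0.17],[0,0,0,0.08,0.17]],
])

```text
clock: 19.8
position: [534.8, 51.0, 201.4]
ee_rot: [-0.3, 0.954, -0.0, -0.008]
contact_force: [0.6, 0.3, 1.7]
gripper_width: 14.6
```

```bash
python3 ht.py 11
```

```text
t 19.8 pos [534.8  51.  201.4] yaw -145.1 j [ 3.960e-01  2.680e-01 -2.420e-01 -1.000e-03 -1.076e+00 -1.358e+00] F [0.6 0.3 1.7] T [0.06 0.02 0.01] w 14.6 tz [-0.0145 -0.0051 -0.9999]
shift cm [-0.14 -0.06 -0.86] turn None
{'side': (105, array([200. , 201.3, 204.5]), array([506.3,  21.6, 192.1]), array([567.8,  75.5, 213.9])), 'top': (103, array([198.6, 199.7, 201.9]), array([507. ,  21.6, 192.8]), array([557.2,  74.9, 213.9]))}
```

send_rows([
  [[-0.07,-0.05,-0.1,0.08,0.17],[-0.07,0,0,0.08,0.17],[0,0,0,0.08,0.17],[0,0,0,0.08,0.17],[0,0,0,0.08,0.17],[0,0,0,0.08,0.17],[0,0,0,0.08,0.17],[0,0,0,0.08,0.17],[0,0,0,0.08,0.17],[0,0,0,0.08,0.17]],
])

```text
clock: 20.73
position: [534.9, 51.4, 200.6]
ee_rot: [0.096, 0.995, -0.003, -0.009]
contact_force: [0.8, 0.9, -0.3]
gripper_width: 14.4
```

```bash
python3 ht.py 12
```

```text
t 20.73 pos [534.9  51.4 200.6] yaw 168.9 j [ 0.396  0.271 -0.24  -0.003 -1.079 -2.159] F [ 0.8  0.9 -0.3] T [ 0.11 -0.03 -0.02] w 14.4 tz [-0.0185 -0.0052 -0.9998]
shift cm [-0.14  0.01 -0.94] turn None
{'side': (124, array([198.9, 200. , 207.3]), array([506.4,  21.1, 192.2]), array([567.8,  63.1, 213.9])), 'top': (104, array([197.7, 198.7, 200.3]), array([506.6,  22. , 192.8]), array([538.6,  80.6, 213.8]))}
```

send_rows([
  [[-0.06,0,-0.05,0.08,0.17],[-0.06,0,0,0.08,0.17],[0,0,0,0.08,0.17],[0,0,0,0.08,0.17],[0,0,0,0.08,0.17],[0,0,0,0.08,0.17],[0,0,0,0.08,0.17],[0,0,0,0.08,0.17],[0,0,0,0.08,0.17]],
])

```text
clock: 21.58
position: [535.5, 51.3, 200.0]
ee_rot: [0.436, 0.9, -0.007, -0.008]
contact_force: [-0.9, -0.0, -0.6]
gripper_width: 14.7
```

```bash
python3 ht.py 13
```

```text
t 21.58 pos [535.5  51.3 200. ] yaw 128.3 j [ 0.395  0.274 -0.238 -0.004 -1.081 -2.867] F [-0.9 -0.  -0.6] T [ 0.01 -0.04 -0.04] w 14.7 tz [-0.0207 -0.0052 -0.9998]
shift cm [-0.05  0.06 -1.  ] turn None
{'side': (93, array([197.9, 198.9, 206.4]), array([505.8,  18.9, 192.1]), array([567.5,  71.4, 213.8])), 'top': (56, array([195.7, 197.1, 199.5]), array([506.9,  21.7, 192.6]), array([554.4,  80.7, 213.2]))}
```

About 1.5 mm to go and joint 6 is near its limit. I'll open wide, lift a little, turn back half a turn and regrip.

send_rows([
  [[0,0,0,0,1],[0,0,-0.3,0,1],[0,0,-0.5,0,1],[0,0,-0.5,0,1],[0,0,0,0,1],[0,0,0,-0.12,1],[0,0,0,-0.12,1],[0,0,0,-0.12,1],[0,0,0,-0.12,1],[0,0,0,-0.12,1]],
])

```text
clock: 22.52
position: [536.6, 51.4, 216.4]
ee_rot: [0.131, 0.991, -0.003, -0.008]
contact_force: [-0.8, -0.1, -0.9]
gripper_width: 85.6
```

send_rows([
  [[0,0,0,-0.12,1],[0,0,0,-0.12,1],[0,0,0,-0.12,1],[0,0,0,-0.12,1],[0,0,0,-0.12,1],[0,0,0,-0.12,1],[0,0,0,-0.12,1],[0,0,0,-0.12,1],[0,0,0,-0.12,1],[0,0,0,-0.12,1]],
])

```text
clock: 23.35
position: [537.3, 51.8, 219.2]
ee_rot: [-0.474, 0.88, 0.002, -0.006]
contact_force: [-0.3, 0.9, 0.0]
gripper_width: 85.3
```

```bash
python3 -c "
from h import *
todo([536.5,51.3,202],-51.7)"
```

```text
t 23.35 pos [537.3  51.8 219.2] yaw -123.4 j [ 0.395  0.256 -0.21  -0.003 -1.117 -0.976] F [-0.3  0.9  0. ] T [ 0.02 -0.03 -0.05] w 85.3 tz [-0.0133 -0.0023 -0.9999]
shift cm [0.07 0.02 1.72] turn -1.251
```

send_rows([
  [[0,0,0,-0.12,1],[0,0,0,-0.12,1],[0,0,0,-0.12,1],[0,0,0,-0.12,1],[0,0,0,-0.12,1],[0,0,0,-0.12,1],[0,0,0,-0.12,1],[0,0,0,-0.12,1],[0,0,0,-0.12,1],[0,0,0,-0.12,1]],
])

```text
clock: 24.18
position: [537.9, 52.1, 221.9]
ee_rot: [0.9, -0.437, -0.004, 0.002]
contact_force: [-0.3, -0.1, 0.6]
gripper_width: 85.7
```

```bash
python3 ht.py 14; python3 - <<'E'
from h import *
todo([536.5,51.3,202],-44)
C=(536.3,51)
for n in('side','top'):
    w=cloud(n,np.load(f'pics/{n}14.npy')).reshape(-1,3); k=np.hypot(w[:,0]-C[0],w[:,1]-C[1])
    q=w[(k<30)&(w[:,2]>217)&(w[:,2]<226)]; 
    if len(q)>5: print(n,len(q),cv2.minAreaRect(q[:,:2].astype(np.float32)),np.median(q[:,2]))
E
```

```text
t 24.18 pos [537.9  52.1 221.9] yaw -51.8 j [ 0.395  0.253 -0.207 -0.004 -1.119  0.274] F [-0.3 -0.1  0.6] T [-0.06  0.01  0.02] w 85.7 tz [-9.4e-03 -5.0e-04 -1.0e+00]
shift cm [-0.02  0.15  1.19] turn None
{'side': (87, array([198. , 198.9, 203.1]), array([505.8,  20.5, 192.2]), array([568. ,  77.4, 214. ])), 'top': (76, array([195.9, 197.2, 198.2]), array([506.2,  31.6, 192.1]), array([548. ,  80.9, 213.8]))}
t 24.28 pos [538.   52.1 221.9] yaw -52.2 j [ 0.395  0.253 -0.207 -0.003 -1.119  0.267] F [-0.  -0.4  0. ] T [ 0.05 -0.02  0.03] w 85.2 tz [-9.3e-03 -5.0e-04 -1.0e+00]
shift cm [-0.02  0.15  1.99] turn -0.143
side 94 ((536.9510498046875, 50.9974365234375), (14.530865669250488, 54.41374969482422), 41.24930953979492) 222.9253633451554
top 50 ((527.2427368164062, 60.54484939575195), (11.880561828613281, 27.137802124023438), 44.56923294067383) 222.07830362215526
```

send_rows([
  [[0,0.1,0,-0.1,0.35],[0,0.05,0,0,0.35],[0,0,0.1,0,0.35],[0,0,0.4,0,0.35],[0,0,0.4,0,0.35],[0,0,0.4,0,0.3],[0,0,0.3,0,0.25],[0,0,0.1,0,0.17],[0,0,0.1,0,0.17]],
])

```text
clock: 25.03
position: [536.6, 51.2, 202.2]
ee_rot: [0.916, -0.402, -0.004, 0.002]
contact_force: [-0.9, -0.3, 0.3]
gripper_width: 14.7
```

```bash
python3 -c "
from h import *
todo([536.5,51.3,201],-46)"
```

```text
t 25.03 pos [536.6  51.2 202.2] yaw -47.4 j [ 0.394  0.267 -0.24  -0.004 -1.072  0.352] F [-0.9 -0.3  0.3] T [0.07 0.   0.  ] w 14.7 tz [-9.2e-03 -1.0e-04 -1.0e+00]
shift cm [-0.01 -0.    0.12] turn -0.024
```

send_rows([
  [[0,0,0,0.08,0.17],[0,0,0,0.08,0.17],[0,0,0,0.08,0.17],[0,0,0,0.08,0.17],[0,0,0,0.08,0.17],[0,0,0,0.08,0.17],[0,0,0,0.08,0.17],[0,0,0,0.08,0.17]],
])

```text
clock: 25.7
position: [536.4, 51.4, 200.8]
ee_rot: [0.732, -0.681, -0.004, 0.004]
contact_force: [-1.0, 0.7, 0.2]
gripper_width: 14.6
```

```bash
python3 ht.py 15
```

```text
t 25.7 pos [536.4  51.4 200.8] yaw -85.9 j [ 0.394  0.269 -0.241 -0.004 -1.071 -0.321] F [-1.   0.7  0.2] T [0.29 0.19 0.03] w 14.6 tz [-1.090e-02 -5.000e-04 -9.999e-01]
shift cm [ 0.01 -0.   -0.92] turn None
{'side': (101, array([196.9, 198. , 204.3]), array([506.3,  21.9, 192.3]), array([567.7,  77.5, 214. ])), 'top': (62, array([195.2, 196.7, 198.7]), array([509.7,  21.8, 192.9]), array([551.6,  80.3, 213. ]))}
```

send_rows([
  [[0,0,0,0.07,0.17],[0,0,-0.02,0.07,0.17],[0,0,-0.02,0.07,0.17],[0,0,-0.02,0.07,0.17]],
])

```text
clock: 26.13
position: [535.9, 51.5, 200.9]
ee_rot: [-0.631, 0.776, 0.004, -0.005]
contact_force: [0.3, 0.9, -0.5]
gripper_width: 14.8
```

```bash
python3 ht.py 16
```

```text
t 26.13 pos [535.9  51.5 200.9] yaw -101.8 j [ 0.395  0.269 -0.241 -0.005 -1.072 -0.599] F [ 0.3  0.9 -0.5] T [0.06 0.04 0.03] w 14.8 tz [-1.220e-02 -5.000e-04 -9.999e-01]
shift cm [ 0.01 -0.05 -0.91] turn None
{'side': (105, array([196.9, 198. , 206.2]), array([506.5,  22.8, 192. ]), array([567.5,  77.2, 213.6])), 'top': (58, array([195.4, 196.7, 198.2]), array([507.5,  21.8, 192.1]), array([554.3,  82.9, 214. ]))}
```

send_rows([
  [[0,0,-0.02,0.06,0.17],[0,0,-0.02,0.06,0.17]],
])

```text
clock: 26.4
position: [535.6, 51.6, 201.1]
ee_rot: [-0.586, 0.811, 0.004, -0.005]
contact_force: [0.9, 1.1, -0.9]
gripper_width: 14.4
```

```bash
python3 ht.py 17
```

```text
t 26.4 pos [535.6  51.6 201.1] yaw -108.3 j [ 0.395  0.269 -0.241 -0.005 -1.073 -0.712] F [ 0.9  1.1 -0.9] T [0.23 0.11 0.08] w 14.4 tz [-1.310e-02 -6.000e-04 -9.999e-01]
shift cm [ 0.   -0.08 -0.9 ] turn None
{'side': (112, array([196.4, 197.5, 203.6]), array([505.7,  21.2, 192.3]), array([566.3,  78.8, 214. ])), 'top': (69, array([194.9, 196.2, 197.7]), array([507.1,  21.7, 192.5]), array([554.4,  58.2, 213.7]))}
```

send_rows([
  [[0,0,-0.02,0.06,0.17],[0,0,-0.02,0.06,0.17],[0,0,-0.02,0.06,0.17]],
])

```text
clock: 26.75
position: [535.1, 51.6, 201.1]
ee_rot: [-0.514, 0.858, 0.003, -0.006]
contact_force: [-0.9, -1.7, -0.6]
gripper_width: 14.9
```

```bash
python3 ht.py 18
```

```text
t 26.75 pos [535.1  51.6 201.1] yaw -118.1 j [ 0.395  0.269 -0.241 -0.005 -1.075 -0.883] F [-0.9 -1.7 -0.6] T [-0.15  0.12  0.28] w 14.9 tz [-1.460e-02 -9.000e-04 -9.999e-01]
shift cm [-0.03 -0.13 -0.89] turn None
{'side': (97, array([196.6, 197.5, 201.9]), array([505.5,  20.6, 192. ]), array([567. ,  76.7, 214. ])), 'top': (86, array([195.2, 196.6, 198.9]), array([506.8,  21.8, 192.1]), array([552.9,  62.9, 213.7]))}
```

send_rows([
  [[0.02,-0.05,-0.02,0.04,0.17]],
])

```text
clock: 26.93
position: [535.0, 51.5, 201.1]
ee_rot: [-0.5, 0.866, 0.004, -0.007]
contact_force: [-2.7, 3.2, -1.1]
gripper_width: 14.4
```

```bash
python3 ht.py 19
```

```text
t 26.93 pos [535.   51.5 201.1] yaw -120.0 j [ 0.395  0.269 -0.24  -0.006 -1.076 -0.916] F [-2.7  3.2 -1.1] T [0.59 0.59 0.41] w 14.4 tz [-1.540e-02 -6.000e-04 -9.999e-01]
shift cm [-0.05 -0.12 -0.89] turn None
{'side': (102, array([196.5, 197.4, 201.1]), array([505.5,  21.3, 192.2]), array([567.4,  77.6, 213.9])), 'top': (85, array([194.7, 196.2, 197.8]), array([506.7,  21.8, 192. ]), array([555.2,  63.2, 213.5]))}
```

The torque rose from 0.03 to 0.28 to 0.41 N·m and the height stopped falling: hand-tight. I'll release and lift away.

send_rows([
  [[0,0,0,-0.03,0.35],[0,0,0,0,0.4],[0,0,-0.5,0,0.4],[0,0,-1,0,0.4],[0,0,-2,0,0.4],[0,0,-3,0,0.4],[0,0,-3,0,0.4],[0,0,-2,0,0.4],[0,0,0,0,0.4],[0,0,0,0,0.4]],
])

```text
clock: 27.87
position: [538.4, 49.9, 327.8]
ee_rot: [-0.517, 0.856, 0.001, -0.004]
contact_force: [0.2, -0.3, -0.3]
gripper_width: 34.2
```

```bash
python3 ht.py 20; python3 - <<'E'
from h import *
C=(536.3,51)
w=cloud('side',np.load('pics/side20.npy')).reshape(-1,3); k=np.hypot(w[:,0]-C[0],w[:,1]-C[1])
q=w[(k<30)&(w[:,2]>214)&(w[:,2]<226)]; print(len(q),cv2.minAreaRect(q[:,:2].astype(np.float32)),np.percentile(q[:,2],[50,90]))
q=w[(k>15)&(k<27)&(abs(w[:,2]-197)<4)]; c=np.linalg.lstsq(np.c_[q[:,:2]-C,np.ones(len(q))],q[:,2],rcond=None)[0]; print('slope',c)
a=cv2.imread('pics/side20.png')[130:200,300:384]; b=cv2.imread('pics/top20.png')[150:250,340:460]
t=cv2.imread('pics/top0.png')[150:250,340:460]
print('tray diff', [cv2.absdiff(cv2.imread('pics/top20.png'),cv2.imread('pics/top0.png'))[y0:y1,x0:x1].max() for (y0,y1,x0,x1) in((170,220,424,462),(255,288,176,218))])
cv2.imwrite('pics/fin.png',np.hstack([cv2.resize(x,(399,332),interpolation=cv2.INTER_CUBIC) for x in(a,b)]))
E
```

```text
t 27.87 pos [538.4  49.9 327.8] yaw -117.8 j [ 3.920e-01  1.910e-01 -2.300e-02 -1.000e-03 -1.365e+00 -8.760e-01] F [ 0.2 -0.3 -0.3] T [0.02 0.   0.02] w 34.2 tz [-0.0083 -0.0022 -1.    ]
shift cm [-0.1   0.16 11.78] turn None
{'side': (100, array([196.5, 197.8, 201.9]), array([505.4,  20.2, 192. ]), array([567.2,  83.5, 214. ])), 'top': (185, array([194.9, 196.2, 197.3]), array([506.8,  21.9, 192.2]), array([567.9,  83.1, 213.2]))}
79 ((536.0978393554688, 52.299652099609375), (57.00035095214844, 12.169286727905273), 69.87833404541016) [222.78034698 224.07301732]
slope [7.17500505e-04 1.63707815e-02 1.97200976e+02]
tray diff [np.uint8(42), np.uint8(126)]
```

View pics/fin.png

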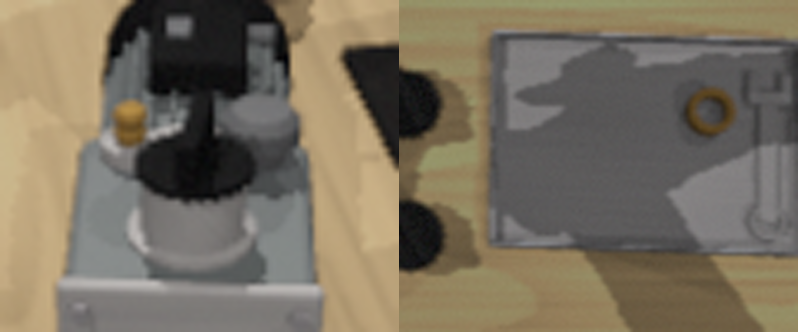

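The plug is upright and flush on the neck and the gripper is clear. The ring nut is still at (434,183). I'll check the bottle by depth and then hand in.

```bash
python3 - <<'E'
from h import *
for t in("0","20"):
    w=cloud('side',np.load(f'pics/side{t}.npy'))[125:190,230:270].reshape(-1,3)
    q=w[(w[:,2]>30)&(w[:,2]<175)&(np.hypot(w[:,0]-310,w[:,1]-285)<70)]; print(t,len(q),np.median(q,0).round(1))
s=arm.read_state(); print(s["position"],s["contact_force"]); job.job_done()
E
```

```text
0 900 [310.3 280.3  98.9]
20 896 [310.3 280.5  99. ]
[538.10673151  49.72407493 326.84887618] [ 0.24125304 -0.19989062 -0.01959232]
the job is handed in; nothing more can be done
```

The filler plug is screwed home in the neck, hand-tight, and released. I handed the job in at about 28 s, and no verdict was reported.

I took the plug farthest to the robot's right from the tray and stood it in the neck. I eased it backward about 0.2 turn until it dropped about 5 mm, then turned it forward with play in the fingers. Joint 6 was near its limit partway, so I regripped the bar once.

**Last checks:**
- **Tightness:** the torque rose from 0.03 to 0.28 to 0.41 N·m and the flange stopped sinking.
- **Height:** the flange lies 10.5–11 mm below its height on the lands, where about 11 mm is expected. Camera heights have a bias of about 1.5–2 mm, so home is inferred from these drops and the torque stop rather than from an absolute reading.
- **Position:** the plug is centred within about 1 mm and its tilt is about 0.016 rad.
- **Other parts:** by depth, the bottle moved about 0.2 mm. In the last top view the nut was at its starting pixel and the spanner looked unmoved. A plain picture comparison did show changes around the tray and the bottle. I took these to be arm shadow, but only checked the bottle further.
- **Gripper:** it is clear, about 100 mm above the plug.

The tool tilted up to about 0.08 rad while carrying the plug. I levelled it to about 0.01 rad before the plug entered the neck.

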